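Chocolate ball from the tilting carousel

ROBOT

A 6-joint arm with a two-finger parallel gripper is mounted at the origin on the work surface. World frame = base frame: x ahead of the robot, y to its left, z up, the work surface at z = 0. Lengths are in mm, angles in rad, forces in N, time in s.
With the tool pointing down it reaches from about 325 to 900 mm from the base axis. Payload 6.1 kg.
Tool frame: the origin (TCP) lies midway between the tips of the shut fingers; the grasp point (between the pads) lies 19 mm behind it (robot.grip_depth is the x of the grasp point in the tool frame, in mm); x points along the fingers, y is the direction in which the jaws open and shut, and the axes are right-handed (so a half turn about x gives the same grasp; the last joint's range is limited). The gripper opens to 85 mm and grips with 20 to 120 N. Pads are 22 mm wide; open, the fingers measure 114 mm over their backs; the gripper's body (76 mm by 85 mm) begins 54 mm behind the grasp point. The pads swing forward as they close: fully open they stand 13 mm farther back than shut.
Start: joints at [1.023, 0.22, 1.526, -0, 1.395, -0.126], TCP at [255.875, 570.214, 231.3] pointing down, gripper open.
Joint ranges: [-2.98, 2.98], [-0.91, 2.08], [0.09, 2.57], [-1.24, 4.39], [0.2, 2.65], [-2.68, 2.68]. Speed limits (rad/s): [2.57, 2.57, 3.01, 3.14, 3.14, 3.14].

INTERFACE

Orientations are given as a rotation vector (axis times angle).
In Python, from bench import robot, eoat, kinematics, status, viewer, workorder gives the robot as it stands. Calls block until the motion is done:
- robot.move_to(position, orientation): joint-space move of the TCP to a pose.
- robot.move_linear(position, ori=None, velocity=150, max_force=None): straight line of the TCP; ori=None keeps the orientation; velocity is the mean speed in mm/s. With max_force (N) it stops when the force on the tool has changed by that much, and returns True; else False.
- robot.goto_joints(angles): joint-space move.
- eoat.let_go() and eoat.clamp(effort=None): open the fingers fully, or close them until they stop; effort is the grip in N (None keeps the last).
- robot.hold(seconds).
- kinematics.inverse_kinematics(position, orientation): joint angles nearest the present ones, or None.
- status.read_state(): the state.
- viewer.grab_frame(name): name is "side" or "top" or "wrist"; returns the picture (384x512x3 uint8, blue, green, red); there is no depth.
- viewer.camera_info(name): a dict with "fx", "fy", "cx", "cy" (pixels), "extrinsics" (4x4, takes a point from world to camera coordinates); the wrist camera has in their place "tool_from_camera" (4x4, takes a point from camera to tool coordinates, whose origin is the TCP and whose axes are the tool frame's). Camera axes: x right, y down, z forward; pixel columns grow to the right and rows downward; lengths in mm; the calibration is good to about 2 mm. A picture is of the moment at which its call begins: read the wrist's pose just before it. camera_info takes no time and is no camera call.
A pose or a line that the arm cannot do raises robot.MotionError and nothing moves.
- workorder.sign_off(): hands the job in, once; it reports no verdict.
The state is a dict: "time_s": time; "joint_positions": joint angles; "joint_velocities": joint speeds; "joint_torque": joint torques, N m; "position": TCP position; "tcp_rot": TCP orientation; "force": force on the tool from outside, world axes, zero at the start; "wrist_torque": the same for the moment, N m; "grip_width": finger opening in mm.
Only numpy, scipy, OpenCV 4.12 (cv2) and the standard library are available. Lean on these libraries where they do the work, as an engineer would, in place of code of your own. Each camera call takes 0.05 s, during which the arm holds its last target. There are 200 camera calls.

TASK

Serve the pink chocolate ball into the white bowl with the tilting carousel: turn its wheel until the pink ball's compartment faces the spout, then tip the pan forward by its rear handle until the ball rolls out into the bowl, and lower the pan back level. Do not touch the chocolates with the gripper, keep the other three in the carousel and leave the bowl and everything around standing where it is.

Things in the scene. Friction and masses are not known exactly. Their poses are not given: they have to be found in the camera images.
- stand: Rose-red steel stand of the carousel, fixed to the counter. Origin on the counter straight below the wheel's axis; x points (level) to the spout side, z up. Foot plate 10 mm high from x -120 to +263 mm (310 mm wide in y at the wheel, 170 mm wide where it carries the bowl). Two cheek plates at y +-140 mm, up to z 195 mm, carry the pan's trunnions: the tipping axis is parallel to y through x +50, z 170 mm. A rest post stands under the rear of the pan
- pan (a joint): Tipping angle of the pan in rad: 0 level (it rests there on a stop), grows as the spout goes down and the rear handle goes up, stop at 0.8. The pan falls back to level by its own weight when let go; lifting at the handle takes about 3 N plus damping (0.12 N m s/rad)
- pan_center (a point): Point of the pan on the wheel's axis, on the upper face of the wheel's plate (153 mm above the counter when level). Tips with the pan: its x points to the spout, y along the tipping axis, z up out of the pan. The round steel pan is 224 mm across; its wall stands 42 mm above this point and has one gap 74 mm wide at the spout (+x); a sill 3 mm high there keeps a ball in while the pan is level; a ball resting against it goes over at about 0.55 rad, one that is rolling sooner
- spout_lip (a point): Middle of the outer edge of the spout's floor, 150 mm from the wheel's axis; tips with the pan
- handle_grip (a point): Middle of the black round handle bar behind the pan, opposite the spout: bar 14 mm thick, free length 94 mm along the pan's y, 195 mm above the counter when level, its centre line 170 mm behind the wheel's axis, 58 mm clear of the pan's wall to its centre line. It moves on a circle of 221 mm radius about the tipping axis and is about 345 mm above the counter at full tip. Axes as pan_center; the bar may turn between the fingers
- wheel (a joint): Turning angle of the wheel in rad, counter-clockwise positive seen from above, endless. At 0 the empty compartment is centred on the spout; it stays where left (friction 0.1 N m). Five equal compartments, 72 degrees (1.257 rad) each, parted by upright white vanes 36 mm high; they lie at 0, 72, 144, 216, 288 degrees counter-clockwise from the spout when the angle is 0
- knob_grip (a point): Grip point of the mint-green bar knob on top of the wheel, on the wheel's axis, 224 mm above the counter when the pan is level. The bar is 62 mm long along this point's x (turning with the wheel; it points to the spout at wheel angle 0), 16 mm thick along its y, and runs from 18 mm below to 14 mm above this point; 15 mm below it is clear of vanes, balls and pan wall all round
- choc_pink_center (a point): Centre of the pink chocolate ball, 40 mm across, 30 g: the one to serve. It lies loose in one of the four filled compartments (which one differs), about 65 mm from the wheel's axis
- choc_green_center (a point): Centre of the green chocolate ball, 40 mm across; stays in the carousel
- choc_white_center (a point): Centre of the cream-white chocolate ball, 40 mm across; stays in the carousel
- choc_brown_center (a point): Centre of the dark brown chocolate ball, 40 mm across; stays in the carousel
- bowl: White ceramic dessert bowl, 144 mm across the rim, 55 mm high, loose (0.32 kg), standing on the stand's foot plate below the spout; origin at the centre of its underside, z up
- bowl_in (a point): Centre of the bowl's inner floor, 5 mm above its underside
- banana: Banana about 180 mm long lying on a white cutting board to the robot's right; bystander
- sauce: Dark brown sauce bottle, 60 mm across, 180 mm tall, to the robot's left; bystander. Origin at its underside
- tub: Lidded clear tub with chocolate, 118 x 158 x 64 mm, beyond the carousel to the left; bystander. Origin at its underside
Mind the look-alikes: they are no part of the job. Of the things that look like the part that bears choc_white_center, the smaller one is meant.

How it is judged (in metres and radians):
On the way, in this order (a step that is already met when the one before it is completed fails the run):
1. the pink ball's compartment has been turned to the spout, the pan still level (x of choc_pink_center in the frame of pan_center above 0.02 m and y of choc_pink_center in the frame of pan_center between -0.045 and 0.045 m and distance between choc_pink_center and pan_center below 0.11 m and value of joint pan below 0.08 rad), for 0.2 s.
2. the pan has been lifted off level by tipping it forward (value of joint pan above 0.12 rad).
3. the pink ball lies in the bowl (distance between choc_pink_center and bowl_in below 0.06 m), for 0.2 s.
At the end, for the whole second after the job is handed in: The pink ball rests in the bowl (within 60 mm of bowl_in), the other three are in the pan (within 130 mm of pan_center), the pan is level (0.05 rad), the bowl is upright (0.1 rad) within 25 mm of its start and the bystanders within 30 mm of theirs (distance between choc_pink_center and bowl_in below 0.06 m and distance between each of choc_green_center, choc_white_center, choc_brown_center and pan_center below 0.13 m and value of joint pan below 0.05 rad and linear speed of choc_pink below 0.05 m/s and distance of bowl from where it was at the start of the episode below 0.025 m and angle between bowl's own z axis and vertical below 0.1 rad and distance of each of banana, sauce, tub from where it was at the start of the episode below 0.03 m); the robot touches nothing.
It fails at once if the gripper touches a chocolate ball (contact force between the fingers and choc_pink above 0.5 N or contact force between the fingers and choc_green above 0.5 N or contact force between the fingers and choc_white above 0.5 N or contact force between the fingers and choc_brown above 0.5 N).
It fails at once if another chocolate ball leaves the carousel (distance between any of choc_green_center, choc_white_center, choc_brown_center and pan_center above 0.14 m).
It fails at once if the bowl is pushed away or tipped (distance of bowl from where it was at the start of the episode above 0.04 m or angle between bowl's own z axis and vertical above 0.4 rad).
It fails at once if a bystander is knocked or moved (distance of any of banana, sauce, tub from where it was at the start of the episode above 0.04 m).
It also fails if it takes over 72 s, if anything falls off the work surface, if the arm or the gripper's body presses on something with over 40 N, if the wrist force passes 120 N, or if a joint passes its speed limit or range.

## Working session

There is one attempt and no reset: what is moved stays moved. The work goes in short steps, each a Python script; the robot and the scene stay as the last script left them, time stands still between calls to the robot, and variables do not carry over. Pictures are saved under pics/ and viewed, about 8 in all and at most 12, crops included, and the job is handed in when it is done.

```bash
mkdir -p pics; ls; python3 - <<'E'
from bench import robot,viewer,status
import cv2,numpy as np
a=viewer.grab_frame("side");b=viewer.grab_frame("top")
cv2.imwrite("pics/side0.png",a);cv2.imwrite("pics/top0.png",b)
for n in("side","top","wrist"):print(n,viewer.camera_info(n))
print(status.read_state())
E
```

```text
pics
side {'fx': 491.96088254437996, 'fy': 491.96088254437996, 'cx': 258.87479460507535, 'cy': 190.92609835726938, 'extrinsics': array([[-8.06873085e-01, -5.90365565e-01, -2.05991376e-02,
         4.95351610e+02],
       [-3.39050860e-01,  4.91384394e-01, -8.02238052e-01,
         3.62504247e+02],
       [ 4.83735815e-01, -6.40320136e-01, -5.96648795e-01,
         1.80227776e+03],
       [ 0.00000000e+00,  0.00000000e+00,  0.00000000e+00,
         1.00000000e+00]])}
top {'fx': 372.3960866334826, 'fy': 372.3960866334826, 'cx': 254.24949607677226, 'cy': 194.3934507102931, 'extrinsics': array([[ 2.44573327e-02, -9.99670655e-01, -7.77301894e-03,
        -5.44081904e+01],
       [-9.80119057e-01, -2.24461445e-02, -1.97136513e-01,
         6.10241803e+02],
       [ 1.96897113e-01,  1.24399173e-02, -9.80345233e-01,
         1.29663637e+03],
       [ 0.00000000e+00,  0.00000000e+00,  0.00000000e+00,
         1.00000000e+00]])}
wrist {'fx': 278.29342921528337, 'fy': 278.29342921528337, 'cx': 257.96748421126193, 'cy': 192.2281494362654, 'tool_from_camera': array([[ 3.57471963e-04, -3.02680773e
[... 280 characters left out ...]
      1.00000000e+00]])}
{'time_s': 0.1, 'joint_positions': array([ 1.02288196e+00,  2.21144496e-01,  1.52749777e+00, -2.05641017e-06,
        1.39469847e+00, -1.26082494e-01]), 'joint_velocities': array([ 0.00077624, -0.00081417, -0.00335158, -0.00096548, -0.00036345,
        0.00134287]), 'joint_torque': array([-6.90865477e-05, -4.98237312e+01, -3.90552235e+01, -2.26359475e-04,
        5.54597224e-03,  2.24046850e-06]), 'position': array([255.6041247 , 569.74792547, 230.30978508]), 'tcp_rot': array([ 0.32958262,  1.54593347, -0.33219112]), 'force': array([ 0.22392954, -1.37212097, -1.05724426]), 'wrist_torque': array([-0.0542499 ,  0.04217557, -0.02839289]), 'grip_width': 85.4391643508662}
```

View pics/side0.png

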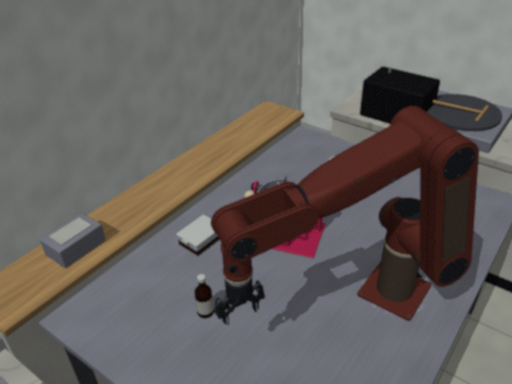

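View pics/top0.png

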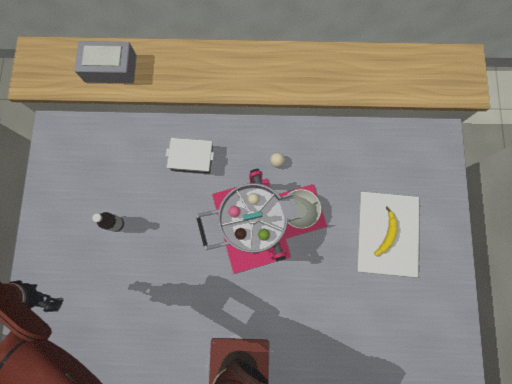

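The top view shows the carousel centred near (253,218), with its spout and the bowl to the right at (300,209) and its handle at (203,231). The side view is mostly blocked by the arm. A larger pale ball outside the pan at (277,160) looks like the white chocolate. The pink ball inside the pan is at about (235,211). I'll check this in an enlarged crop.

```bash
python3 - <<'E'
import cv2
b=cv2.imread("pics/top0.png")[145:285,180:340]
cv2.imwrite("pics/top0c.png",cv2.resize(b,None,fx=5,fy=4.28*5/4.28*0.85,interpolation=cv2.INTER_CUBIC))
E
```

```text
(no output)
```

View pics/top0c.png

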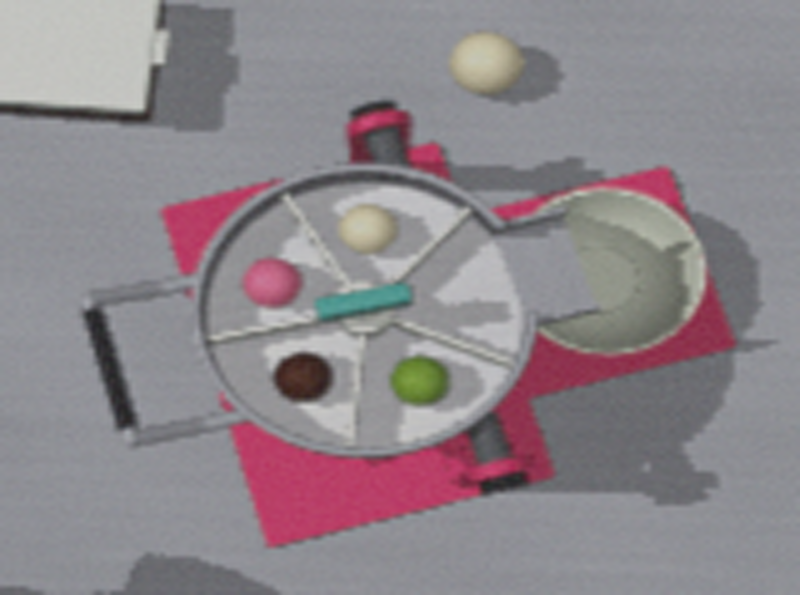

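The crop settles the choice. Going counter-clockwise from the spout, the compartments hold nothing, cream-white (367,228), pink (272,283), brown (303,377) and green (418,380). The large cream ball at crop (487,62) is outside the carousel, so it's the look-alike. The knob centre is at crop (364,300) and points to the spout, so pink sits at about +144°. Next I'll make rough positions from the heights, then take two wrist views.

```bash
cat > h.py <<'E'
from bench import robot,eoat,kinematics,status,viewer,workorder
import numpy as np,cv2
from scipy.spatial.transform import Rotation as Ro
def cam(name,st=None):
    i=viewer.camera_info(name)
    if name=="wrist":
        T=np.eye(4);T[:3,:3]=Ro.from_rotvec(st["tcp_rot"]).as_matrix();T[:3,3]=st["position"]
        E=np.linalg.inv(T@i["tool_from_camera"])
    else:E=i["extrinsics"]
    K=np.array([[i["fx"],0,i["cx"]],[0,i["fy"],i["cy"]],[0,0,1]])
    return K@E[:3]
def atz(P,uv,z):
    A=np.c_[P[:,:2],-np.array([uv[0],uv[1],1.])]
    return np.linalg.solve(A,-(P[:,2]*z+P[:,3]))[:2]
def tri(Ps,uvs):
    A=np.vstack([r for P,(u,v) in zip(Ps,uvs) for r in(u*P[2]-P[0],v*P[2]-P[1])])
    return np.linalg.lstsq(A[:,:3],-A[:,3],rcond=None)[0]
def proj(P,X):
    q=P@np.r_[X,1];return q[:2]/q[2]
def down(a):  # fingers down, jaw axis at yaw a
    c,s=np.cos(a),np.sin(a)
    return Ro.from_matrix(np.array([[0,c,s],[0,s,-c],[-1,0,0]])).as_rotvec()
E
python3 - <<'E'
from h import *
P=cam("top")
f=lambda u,v:(u/5+180,v/4.25+145)
K=atz(P,f(364,300),235);H=atz(P,f(108,365),195)
print("knob",K,"handle",H)
B=atz(P,f(600,270),60);print("bowl",B)
for n,p in dict(white=(367,228),pink=(272,283),brown=(303,377),green=(418,380),big=(487,62)).items(): print(n,atz(P,f(*p),175))
d=K-H;th=np.arctan2(d[1],d[0]);print("dist",np.linalg.norm(d),"yaw",th)
st=status.read_state();R=Ro.from_rotvec(st["tcp_rot"]).as_matrix();print(R.round(2))
for a in np.arange(-3.14,3.2,0.4):
    q=kinematics.inverse_kinematics([*K,420],down(a));print(round(a,2),None if q is None else np.round(q,2))
E
```

```text
knob [508.54998751 -39.27192123] handle [460.80115607 124.72559965]
bowl [ 563.14737623 -206.5473227 ]
white [573.88996896 -38.92232771]
pink [528.97895336  22.7120547 ]
brown [ 4.56561535e+02 -6.96887772e-02]
green [456.04412669 -75.12032057]
big [ 710.58930378 -116.97715157]
dist 170.8073117780671 yaw -1.2874730853858285
[[-0.    0.41  0.91]
 [-0.    0.91 -0.41]
 [-1.   -0.   -0.  ]]
-3.14 None
-2.74 [-0.23 -0.11  1.52  0.    1.73  2.51]
-2.34 [-0.23 -0.11  1.52  0.    1.73  2.11]
-1.94 [-0.23 -0.11  1.52  0.    1.73  1.71]
-1.54 [-0.23 -0.11  1.52  0.    1.73  1.31]
-1.14 [-0.23 -0.11  1.52  0.    1.73  0.91]
-0.74 [-0.23 -0.11  1.52 -0.    1.73  0.51]
-0.34 [-0.23 -0.11  1.52  0.    1.73  0.11]
0.06 [-0.23 -0.11  1.52  0.    1.73 -0.29]
0.46 [-0.23 -0.11  1.52 -0.    1.73 -0.69]
0.86 [-0.23 -0.11  1.52  0.    1.73 -1.09]
1.26 [-0.23 -0.11  1.52 -0.    1.73 -1.49]
1.66 [-0.23 -0.11  1.52 -0.    1.73 -1.89]
2.06 [-0.23 -0.11  1.52  0.    1.73 -2.29]
2.46 None
2.86 None
```

The knob-to-handle distance comes out at 170.8 mm against the 170 mm given. The big cream ball is 210 mm from the wheel axis, so it is the decoy. Next are the wrist views from two places.

```bash
python3 - <<'E'
from h import *
import json
th=-1.287;out=[]
for i,p in enumerate([(500,-60,400),(480,50,400)]):
    robot.move_to(list(p),down(th+np.pi/2)); robot.hold(.3)
    st=status.read_state();im=viewer.grab_frame("wrist");cv2.imwrite(f"pics/w{i}.png",im)
    out.append(cam("wrist",st).tolist());print(st["position"],st["time_s"])
json.dump(out,open("w.json","w"))
a=[cv2.imread(f"pics/w{i}.png") for i in(0,1)]
cv2.imwrite("pics/w01.png",cv2.resize(np.vstack(a),None,fx=1,fy=1)[:, :][:600] if 0 else cv2.resize(np.hstack(a),(800,300)))
E
```

```text
[500.04504922 -59.66364763 399.89403361] 2.875
[480.21044008  49.11229355 399.84653146] 3.75
```

View pics/w0.png

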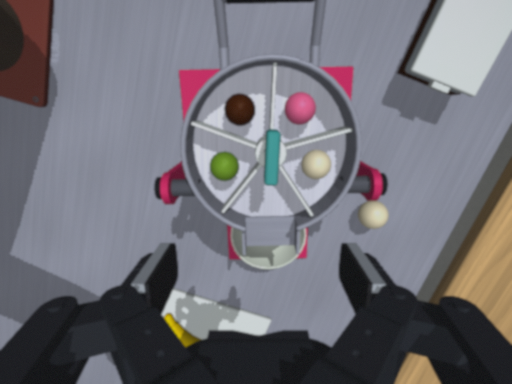

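View pics/w1.png

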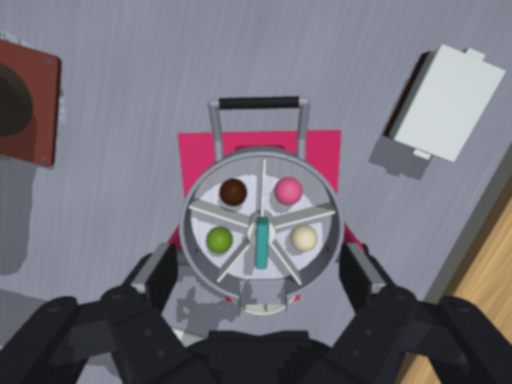

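The two wrist views show the knob at (272,157) and (262,243), the handle bar at (259,103) in the second view, pink at (301,108) and (288,190), and the level pan. The larger cream ball outside, at (374,215), is the decoy. I'll segment the colours and triangulate.

```bash
python3 - <<'E'
from h import *
import json
Pw=[np.array(p) for p in json.load(open("w.json"))];Pt=cam("top");Ps=[*Pw,Pt]
ims=[cv2.imread(f"pics/{n}.png") for n in("w0","w1","top0")]
boxes={"knob":[(250,120,295,195),(245,205,285,280),(238,205,268,225)],
"pink":[(275,85,325,130),(265,170,310,210),(225,200,245,222)],
"handle":[None,(205,90,310,115),(195,212,210,252)]}
def seg(im,b,k):
    x0,y0,x1,y1=b;c=im[y0:y1,x0:x1];h=cv2.cvtColor(c,cv2.COLOR_BGR2HSV).astype(int)
    if k=="knob":m=(h[...,0]>75)&(h[...,0]<100)&(h[...,1]>110)
    if k=="pink":m=(h[...,0]>160)&(h[...,1]>80)
    if k=="handle":m=h[...,2]<60
    m=m.astype(np.uint8);n,l,s,_=cv2.connectedComponentsWithStats(m);i=1+s[1:,4].argmax()
    ys,xs=np.nonzero(l==i);r=cv2.minAreaRect(np.c_[xs,ys].astype(np.float32)+[x0,y0] if 0 else np.float32(np.c_[xs+x0,ys+y0]))
    print(k,len(xs),np.round(r[0],1),np.round(r[1],1),round(r[2]));return r
res={}
for k,bs in boxes.items():
    rs=[(P,seg(im,b,k)) for P,im,b in zip(Ps,ims,bs) if b]
    X=tri([r[0] for r in rs],[r[1][0] for r in rs]);res[k]=X
    print(k,X.round(1),[np.round(proj(P,X)-r[0],1) for P,r in rs], "w only",tri([r[0] for r in rs[:2]],[r[1][0] for r in rs[:2]]).round(1))
    for P,r in rs:
        bp=cv2.boxPoints(r);z=X[2];q=[atz(P,b,z) for b in bp];e=[q[1]-q[0],q[2]-q[1]];e=max(e,key=np.linalg.norm);print("   long",np.linalg.norm(e).round(),"yaw",np.arctan2(e[1],e[0]).round(3))
d=res["knob"]-res["handle"];print(np.hypot(*d[:2]),np.arctan2(d[1],d[0]))
E
```

```text
knob 634 [271.7 157.3] [12.2 53.1] 3
knob 505 [261.5 242.5] [10.4 49.3] 3
knob 64 [252.3 215.4] [ 3.9 17.2] 77
knob [510.  -37.3 221.8] [array([0.7, 0.3]), array([0.8, 0.2]), array([-0. ,  0.3])] w only [509.  -37.1 222.1]
   long 62.0 yaw 1.81
   long 70.0 yaw 1.81
   long 55.0 yaw -1.327
pink 747 [299.7 107.8] [29.1 31.6] 34
pink 593 [288.  190.5] [27. 26.] 90
pink 98 [234. 211.] [10. 10.] 90
pink [530.8  24.8 169.9] [array([0.5, 0.9]), array([0.5, 0. ]), array([-0.1,  0.3])] w only [529.4  25.6 173.2]
   long 38.0 yaw 1.264
   long 40.0 yaw -1.242
   long 34.0 yaw -3.109
handle 755 [258.5 102.5] [ 9.9 77.2] 89
handle 70 [201.4 231. ] [26.9  2.5] 75
handle [459.  124.9 201.3] [array([0.9, 1. ]), array([-0.2,  0.2])] w only [459.  124.9 201.3]
   long 90.0 yaw 0.304
   long 87.0 yaw -2.831
169.99127781060085 -1.2662654910293392
```

The knob measures (509.5,−37.3,222) and is 62 mm long. The handle is at (459,125), about 198 mm high, and is 170 mm from the knob. The spout yaw is −1.267, and pink lies 144° round from it. All of this agrees with the text, so I'll grip the knob and turn it −144°.

```bash
python3 - <<'E'
from h import *
K=[509.5,-37.3];sp=-1.267;a0=-1.33+np.pi/2;a1=sp-2.513+np.pi/2
robot.move_to([*K,270],down(a0))
print("stop",robot.move_linear([*K,211],velocity=80,max_force=15))
eoat.clamp(40);s=status.read_state();print(s["position"],s["grip_width"],s["force"],s["time_s"])
for a in np.linspace(a0,a1,6)[1:]:
    robot.move_linear([*K,211],down(a),velocity=60)
robot.hold(.3);s=status.read_state();print(s["grip_width"],s["force"],s["wrist_torque"],s["joint_positions"],s["time_s"])
eoat.let_go();robot.move_linear([*K,300],velocity=150)
robot.move_to([500,-60,400],down(sp+np.pi/2));robot.hold(.3)
cv2.imwrite("pics/w2.png",viewer.grab_frame("wrist"));print(status.read_state()["time_s"])
# reach check for the handle arc
for tilt in(0,.4,.6,.8):
  f=np.array([np.cos(sp),np.sin(sp),0]);z=np.array([0,0,1.]);piv=np.r_[K,0]+50*f+170*z
  r=[]
  for phi in(0,.35,.7):
    h=piv-f*(220*np.cos(phi)-25*np.sin(phi))+z*(25*np.cos(phi)+220*np.sin(phi))
    t=tilt-phi;x=f*np.sin(t)-z*np.cos(t);y=f*np.cos(t)+z*np.sin(t)
    for sg in(1,-1):
      R=np.c_[x,sg*y,np.cross(x,sg*y)];q=kinematics.inverse_kinematics(h+19*x,Ro.from_matrix(R).as_rotvec());r.append((phi,sg,None if q is None else np.round(q,2).tolist()))
  print(tilt,*r,sep="\n ")
E
```

```text
stop False
[509.71297123 -37.2877346  211.27762786] 15.449454473279728 [ 0.47794397 -0.16585965  1.1779387 ] 6.0083
15.52731975850951 [-1.31345167  3.16791053  5.45965913] [ 0.32202191  0.17697872 -0.11720127] [-2.27388780e-01 -3.90991758e-02  1.84252351e+00  4.13144312e-04
  1.33803531e+00  1.97935700e+00] 9.5167
13.4833
0
 (0, 1, [0.1, -0.1, 1.96, 0.0, 1.27, 1.37])
 (0, -1, [0.1, -0.1, 1.96, 0.0, 1.27, -1.77])
 (0.35, 1, [-0.16, -0.09, 1.85, 0.31, 1.54, 1.08])
 (0.35, -1, [-0.16, -0.09, 1.85, 0.31, 1.54, -2.07])
 (0.7, 1, [-0.38, 0.05, 1.7, 0.54, 1.84, 0.91])
 (0.7, -1, [-0.38, 0.05, 1.7, 0.54, 1.84, -2.23])
0.4
 (0, 1, [0.36, -0.04, 1.96, -0.42, 1.27, 1.76])
 (0, -1, [0.36, -0.04, 1.96, -0.42, 1.27, -1.38])
 (0.35, 1, [0.09, -0.16, 1.88, -0.05, 1.41, 1.36])
 (0.35, -1, [0.09, -0.16, 1.88, -0.05, 1.41, -1.78])
 (0.7, 1, [-0.21, -0.1, 1.74, 0.26, 1.65, 1.06])
 (0.7, -1, [-0.21, -0.1, 1.74, 0.26, 1.65, -2.08])
0.6
 (0, 1, [0.47, 0.03, 1.95, -0.61, 1.32, 1.94])
 (0, -1, [0.47, 0.03, 1.95, -0.61, 1.32, -1.2])
 (0.35, 1, [0.22, -0.15, 1.89, -0.25, 1.39, 1.53])
 (0.35, -1, [0.22, -0.15, 1.89, -0.25, 1.39, -1.61])
 (0.7, 1, [-0.1, -0.15, 1.76, 0.09, 1.57, 1.17])
 (0.7, -1, [-0.1, -0.15, 1.76, 0.09, 1.57, -1.98])
0.8
 (0, 1, [0.56, 0.13, 1.93, -0.78, 1.4, 2.1])
 (0, -1, [0.56, 0.13, 1.93, -0.78, 1.4, -1.04])
 (0.35, 1, [0.34, -0.11, 1.9, -0.46, 1.39, 1.7])
 (0.35, -1, [0.34, -0.11, 1.9, -0.46, 1.39, -1.44])
 (0.7, 1, [0.02, -0.18, 1.79, -0.1, 1.51, 1.3])
 (0.7, -1, [0.02, -0.18, 1.79, -0.1, 1.51, -1.85])
```

View pics/w2.png

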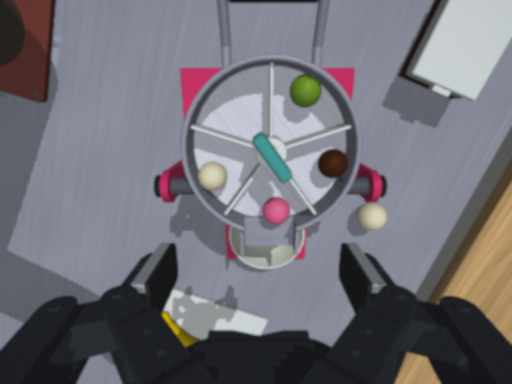

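Pink is now centred at the spout at (276,210), with a vane at each side and the pan level. The other balls are in their own compartments. Tilting the tool 0.6 rad keeps it clear of the pan wall and within reach for the whole arc, so I'll grip the handle and tip.

```bash
cat > arc.py <<'E'
from h import *
K=[509.5,-37.3];sp=-1.267;tilt=.6
f=np.array([np.cos(sp),np.sin(sp),0]);z=np.array([0,0,1.]);piv=np.r_[K,0]+50*f+170*z
def pose(phi,back=0):
    h=piv-f*(220*np.cos(phi)-25*np.sin(phi))+z*(26*np.cos(phi)+220*np.sin(phi))
    t=tilt-phi;x=f*np.sin(t)-z*np.cos(t);y=f*np.cos(t)+z*np.sin(t)
    return list(h+(19-back)*x),Ro.from_matrix(np.c_[x,y,np.cross(x,y)]).as_rotvec()
def arc(a,b,v,n=None):
    for p in np.linspace(a,b,n or max(1,round(abs(b-a)/.1)))[0 if n==1 else 0:] if 0 else np.linspace(a,b,(n or round(abs(b-a)/.1))+1)[1:]:
        robot.move_linear(*pose(p),velocity=v)
def info(t):
    s=status.read_state();print(t,"t",round(s["time_s"],1),"F",s["force"].round(1),"w",round(s["grip_width"],1),s["position"].round(1))
def pink():
    im=viewer.grab_frame("top");h=cv2.cvtColor(im,cv2.COLOR_BGR2HSV)
    m=((h[...,0]>160)&(h[...,0]<175)&(h[...,1]>60)&(h[...,1]<190)&(h[...,2]>150)).astype(np.uint8)
    n,l,s,c=cv2.connectedComponentsWithStats(m)
    print([(s[i,4],c[i].round()) for i in range(1,n) if s[i,4]>15]);return im
E
python3 - <<'E'
from arc import *
robot.move_to(*pose(0,120));print("stop",robot.move_linear(*pose(0),velocity=90,max_force=15))
info("at");eoat.clamp(40);info("clamped")
arc(0,.1,50);info("0.1");arc(.1,.5,50);info(".5");pink();arc(.5,.65,40);robot.hold(.5);info(".65")
cv2.imwrite("pics/top1.png",pink())
cv2.imwrite("pics/top1c.png",cv2.resize(cv2.imread("pics/top1.png")[130:270,170:350],None,fx=4,fy=4))
E
```

```text
stop False
at t 17.1 F [-0.6 -0.2  0.2] w 85.7 [462.2 115.  180.9]
clamped t 17.8 F [-0.1  5.  -0.1] w 12.7 [461.7 115.2 180.1]
0.1 t 18.3 F [-0.1  6.2 -1.4] w 12.6 [462.3 113.2 201. ]
.5 t 20.6 F [0.  5.6 1.5] w 12.5 [470.8  86.2 279.3]
[(np.int32(31), array([254., 173.])), (np.int32(28), array([265., 181.])), (np.int32(79), array([309., 188.])), (np.int32(183), array([221., 196.])), (np.int32(39), array([284., 194.])), (np.int32(80), array([276., 208.])), (np.int32(17), array([218., 211.])), (np.int32(1210), array([262., 251.])), (np.int32(26), array([223., 234.]))]
.65 t 22.2 F [-0.3  5.5  1.2] w 12.5 [476.2  68.8 304.7]
[(np.int32(32), array([254., 173.])), (np.int32(24), array([265., 181.])), (np.int32(81), array([309., 188.])), (np.int32(41), array([283., 194.])), (np.int32(64), array([303., 207.])), (np.int32(21), array([322., 223.])), (np.int32(1097), array([259., 254.]))]
```

View pics/top1c.png

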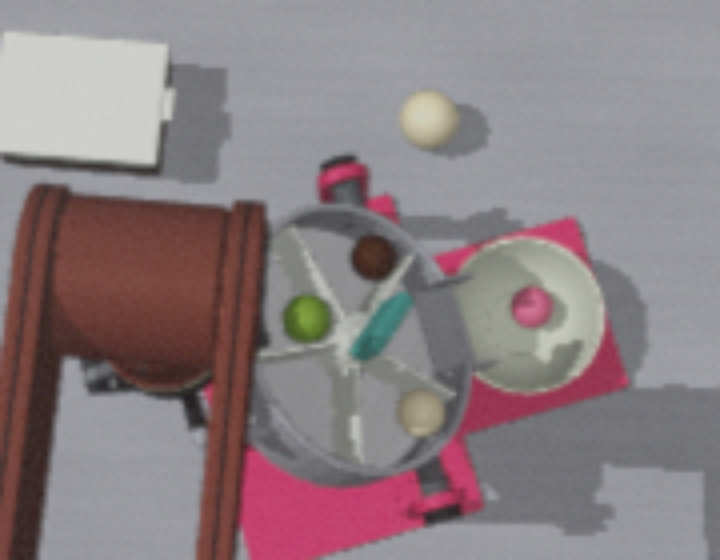

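The pink ball is in the bowl at crop (532,307), and the other three are in their compartments. I'll lower the pan, release it, retreat and check.

```bash
python3 - <<'E'
from arc import *
arc(.65,0,60);robot.hold(.2);info("level")
eoat.let_go();info("open");robot.move_linear(*pose(0,140),velocity=120)
robot.move_to([300,420,350],down(.4));robot.hold(.8);info("away")
cv2.imwrite("pics/top2.png",pink())
cv2.imwrite("pics/top2c.png",cv2.resize(cv2.imread("pics/top2.png")[130:285,170:430],None,fx=3,fy=3))
P=cam("top")
for n in("top0","top2"):
    im=cv2.imread(f"pics/{n}.png");
    m=(im[212:250,195:212].max(2)<60);ys,xs=np.nonzero(m);print(n,"handle px",xs.mean()+195,ys.mean()+212)
E
```

```text
level t 25.6 F [-3.9  6.4  2. ] w 12.8 [461.8 115.2 180.1]
open t 26.3 F [-0.4 -0.  -0.1] w 85.8 [461.9 114.6 180.3]
away t 29.8 F [ 0.3 -0.3 -0.5] w 85.5 [300. 420. 350.]
[(np.int32(25), array([254., 173.])), (np.int32(24), array([265., 181.])), (np.int32(75), array([309., 188.])), (np.int32(189), array([220., 197.])), (np.int32(31), array([283., 194.])), (np.int32(17), array([303., 211.])), (np.int32(793), array([248., 259.]))]
top0 handle px 201.4 231.05714285714285
top2 handle px 201.52941176470588 231.27941176470588
```

View pics/top2c.png

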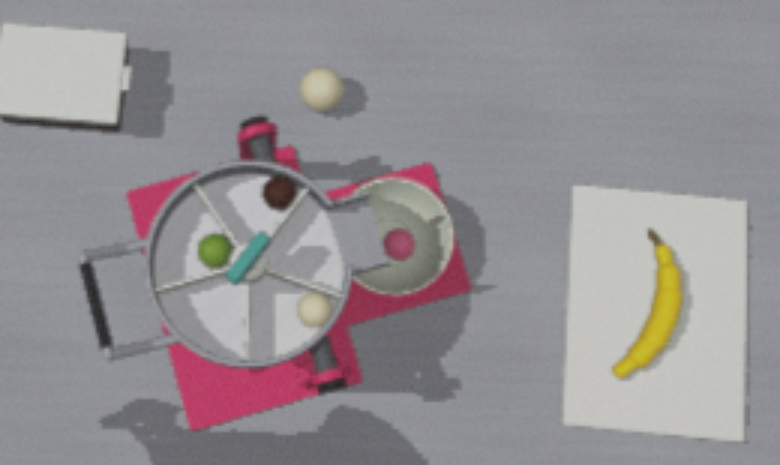

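The pan is level and the pink ball is in the bowl at (399,244). The other three balls are in the pan, and the bowl, tub and banana haven't moved. I'm handing it in.

```bash
python3 - <<'E'
from h import *
workorder.sign_off();print(status.read_state()["time_s"])
E
```

```text
the job is handed in; nothing more can be done
the job is handed in; nothing more can be done
```

The pink ball is in the bowl and I've handed the job in; the sign-off gives no verdict. I turned the wheel −144° by its knob, tipped the pan to about 0.65 rad by the rear handle until the ball rolled out, then lowered it level and let go. The robot clock read about 30 s, against the 72 s limit.

- **Final check from the top camera:** Pink is in the bowl, and green, white and brown are in their compartments. The handle is within 0.3 px of its starting position, so the pan is level. The bowl, tub and banana look unmoved, and the gripper is open and clear of everything.
- **Not checked:** The sauce bottle was outside my last crop, so I didn't look at it at the end. The arm's start and end positions are on its side. No move registered any unexpected force.
- **Small disagreement:** The cameras put the handle at 201 mm high, against 195 mm in the text. I used 196 mm and the grasp held throughout.

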